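# Set a washed bearing in the tilting nest and tilt it to the red index

### The job

Get the small ball bearing ready for a slanting look at its race: push the lever of the tilting stand to the left until the nest table is level on its stop, then take the bearing (the ring with the red ball cage, not the plain rings) from the drip rack, set it flat and fully home in the round nest, either face up, and let go of it. Then bring the lever over until it stands at the red index clip on the dial, with the bearing still seated. Leave the clip as it is set, the two plain rings in the rack, and the caliper, syringe, loupe and dish of balls where they lie.

Things in the scene. Friction and masses are not known exactly. Their poses are not given: they have to be found in the camera images.
- tilt_stand: grey stand fixed on the table: base 170 (x) x 130 (y) x 12 mm, two cheeks at x = -63 and +63 mm (tops 98 mm high) carry the tilting nest table. Origin under the base's centre; x points from the lever and dial side (facing the robot) to the far side, z up. A fan-shaped aluminium dial with black marks stands at x = -70 mm, up to 148 mm high.
- tilt_axis (a point): point on the hinge axis of the nest table, straight over the stand's centre, 78 mm above the work surface; axes as the stand's. The hinge axis runs along the stand's x.
- nest_table (a joint): tilt of the nest table, rad: 0 is level on its stop (hard end), 0.90 the other end; it stays where it is left (friction, some 2 N at the knob). It grows as the lever goes to the right (to the stand's -y), which lifts the table's left (+y) side.
- nest_seat (a point): on the nest table: where the bearing's middle lies when fully home, 2 mm above the hinge axis; z is the table's normal, x along the hinge axis. The nest is a black disc of 104 mm with a round pocket 7 mm deep, 66.5 mm in diameter, mouth bevelled to 70.5 mm; pocket floor 8 mm below this point, disc top 1 mm below it; a seated bearing stands 9 mm proud.
- lever_knob (a point): centre of the black ball knob (26 mm) on the lever, 115 mm from the hinge axis, 82 mm from the stand's centre on its dial side. With the table level the lever leans 25 degrees to the left (the stand's +y) of upright; it turns with the table. The arm below it is a steel rod 8 mm thick. Axes turn with the table.
- index_clip (a joint): tilt at which the red index clip is set, rad, on the scale of joint nest_table: the lever stands exactly at the clip when joint nest_table has this value. Do not move it.
- index_tip (a point): middle of the red clip on the rim of the dial, 74.5 mm from the hinge axis, 13 mm wide; just behind the lever's path. Axes turn with the clip and lie as the nest table's when the lever stands at the clip.
- drip_rack: bright steel wire drip rack in a low pan 104 (x) x 196 (y) x 10 mm, fixed; origin under its centre. Three slots at y = -58, 0, +58 mm, 17.6 mm wide between wire hoops 36 mm high; a ring stands on edge in each, its axis along the rack's y, its centre about 44 and its top about 75 mm above the work surface.
- bearing: ball bearing, 62 mm outside diameter, 16 mm wide, 0.18 kg, light steel with a red ball cage. It starts on edge in one of the rack's three slots. Origin at the centre of one face, z along its axis towards the other face (the centre of the ring lies 8 mm along +z).
- bearing_centre (a point): centre of the bearing, half its width; axes as the bearing's
- setting_ring: plain light steel setting ring with grooved rim, 64 mm in diameter, 16 mm wide, no cage; stands on edge in another slot of the rack. Origin at the centre of one face.
- spacer_ring: plain dark steel spacer ring, 62 mm in diameter, 44 mm bore, 16 mm wide; stands on edge in the remaining slot. Origin at the centre of one face.
- caliper: digital caliper lying flat near the front edge, 72 x 230 x 14 mm
- grease_syringe: amber grease syringe lying flat near the front edge, 20 x 154 x 24 mm
- race_balls: glass dish with loose steel balls, 68 mm in diameter, 14 mm high, behind the stand
- loupe: black eye loupe standing on its wide rim, 34 mm in diameter, 26 mm high, at the right front
There are look-alikes about, which are no part of the job. Leave any yellow look-alike of the bearing alone.

How it is judged:
By the outcome, as a careful person would: the job done as asked, in the order asked, and still so for the second after the job is handed in, with the robot touching nothing.
It also fails if it takes over 72 s, if anything falls off the work surface, if the arm or the gripper's body presses on something with over 40 N, if the wrist force passes 120 N, or if a joint passes its speed limit or range.

### The arm

A 6-joint arm with a two-finger parallel gripper is mounted at the origin on a cart in front of the work surface, level with it; the furniture and walls round the work are solid. World frame = base frame: x ahead of the robot, y to its left, z up, the work surface at z = 0. Lengths are in m, angles in rad, forces in N, time in s.
With the tool pointing down it reaches from about 0.35 to 0.775 m from the base axis. Payload 7.3 kg.
Tool frame: the origin (TCP) lies at the centre of the arm's flange, where the gripper is bolted on; the fingertips stand 178 mm ahead of it and the grasp point (between the pads) lies robot.pinch_z ahead of it (robot.pinch_z is the distance from the TCP to the grasp point, in m); x points along the fingers, z is the direction in which the jaws open and shut, and the axes are right-handed (so a half turn about x gives the same grasp; the last joint's range is limited). The gripper opens to 92 mm and grips with 3 to 60 N. Pads are 19 mm wide; open, the fingers measure 130 mm over their backs; the gripper's body (75 mm by 190 mm) begins 47 mm behind the grasp point.
Start: joints at [1.052, 0.342, 1.524, -0, 1.275, -0.146], TCP at [0.191, 0.489, 0.405] pointing down, gripper open.
Joint ranges: [-2.53, 2.53], [-0.77, 2.02], [0.04, 2.7], [-1, 4.14], [0.28, 2.66], [-3.11, 3.11]. Speed limits (rad/s): [2.57, 2.57, 3.14, 3.14, 3.14, 3.14].

### API

Orientations are given as [roll, pitch, yaw] about the fixed x, y, z axes, in that order (R = Rz(yaw) Ry(pitch) Rx(roll)).
In Python, from cell import robot gives the robot as it stands.
- The arm moves only by the shell command python3 -m jog 'ROWS' [FORCE]. ROWS is JSON, a list of rows, each an object of numbers: "fingers": the closure, from 0 (fully open) to 1 (shut); "x", "y", "z": the shift along the tool's x, y, z in cm; "spin": the turn about the tool's x in degrees. A call has 1 to 5 rows; each row is the pose to reach, as a shift and turn from the pose commanded when the call began, along the tool's axes at that moment; what a row does not reach only later rows make up. A row lasts 1/8 s, in which the tool goes at most 62.5 mm and 10.7 degrees, less where a joint would pass 70% of its speed; a pose out of reach is approached as far as the arm can. A call with a gripper value outside its range is refused whole. The fingers move at their own pace and stop on an object; FORCE is the grip in N (left out, the last holds). Time passes only in rows, so rows that repeat a pose let the fingers close. It gives the time, the measured TCP pose, the force and the opening at its end, in the units of the state.
- robot.observe(): the state, without advancing time (a new reading comes with each control period).
- robot.read_camera(name): name is "side" or "top" or "wrist"; returns a dict with "color" (420x560x3 uint8, red, green, blue), "mtx" (3x3 intrinsics, pixels), "view" (4x4, takes a point from world to camera coordinates); the wrist camera has in their place "T_tool_cam" (4x4, takes a point from camera to tool coordinates, whose origin is the TCP and whose axes are the tool frame's). Camera axes: x right, y down, z forward; pixel columns grow to the right and rows downward; lengths in m; the calibration is good to about 2 mm. A picture is of the moment at which its call begins: read the wrist's pose just before it. There is no depth.
- robot.hand_in(): hands the job in, once; it reports no verdict.
Trained networks look in a picture, given as the dict that the camera call returned (one of the last four; its "shot" number tells which), for a name from the list of things; names that differ only in an ending like _2 or _b are one class to them, and where a whole thing is asked for, a point or a joint stands for the part that bears it (a point fixed in the world has none). Each returns a list of dicts, best first, with "conf" (0 to 1); they miss things now and then, are a little off and sometimes report something else, mostly with a low value. They report only what shows in the picture. A call takes as long as a camera call. They do not tell look-alikes from the thing itself.
- robot.look_for(target, picture): "xy" ([column, row] in pixels, amid what is visible of it).
The state is a dict: "time": time; "qpos": joint angles; "qvel": joint speeds; "joint_efforts": joint torques, N m; "tool_pos": TCP position; "tool_rot": TCP orientation; "contact_force": force on the tool from outside, world axes, zero at the start; "torque": the same for the moment, N m; "opening": finger opening in m.
Only numpy, scipy, OpenCV 4.12 (cv2) and the standard library are available. Lean on these libraries where they do the work, as an engineer would, in place of code of your own. Each camera call takes 0.05 s, during which the arm holds its last target. There are 200 camera calls.

## Working session

There is one attempt and no reset: what is moved stays moved. The work goes in short steps, Python scripts to look and compute and a shell command to move; the robot and the scene stay as the last step left them, time stands still between calls to the robot, and variables do not carry over. Pictures are saved under pics/ and viewed, on a budget of 10 in all, crops included, one or two more only if the job needs it, and the job is handed in when it is done.

```bash
mkdir -p pics; ls
cat > h.py <<'E'
import numpy as np, cv2
from cell import robot
from scipy.spatial.transform import Rotation as R
def tool():
    s=robot.observe(); T=np.eye(4); T[:3,:3]=R.from_euler('xyz',s['tool_rot']).as_matrix(); T[:3,3]=s['tool_pos']; return T
def cam(name):
    T=tool(); p=robot.read_camera(name)
    V=np.array(p['view']) if 'view' in p else np.linalg.inv(T@np.array(p['T_tool_cam']))
    return p,np.array(p['mtx']),V
def proj(K,V,P):
    q=(V[:3,:3]@np.array(P,float).T).T+V[:3,3]; q=q@K.T; return q[...,:2]/q[...,2:]
def ray(K,V,uv):
    d=V[:3,:3].T@np.linalg.inv(K)@np.array([*uv,1.]); o=-V[:3,:3].T@V[:3,3]; return o,d
def onz(K,V,uv,z):
    o,d=ray(K,V,uv); return o+d*(z-o[2])/d[2]
def tri(obs):
    A=np.zeros((3,3));b=np.zeros(3)
    for K,V,uv in obs:
        o,d=ray(K,V,uv); d/=np.linalg.norm(d); M=np.eye(3)-np.outer(d,d); A+=M;b+=M@o
    return np.linalg.solve(A,b)
def save(p,f): cv2.imwrite('pics/'+f,p['color'][...,::-1])
E
cat > a.py <<'E'
from h import *
print(robot.pinch_z, robot.observe())
a=[]
for n in ('side','top'):
    p,K,V=cam(n); a.append(p['color']); print(n,'pos',(-V[:3,:3].T@V[:3,3]).round(3),K[0,0])
    for t in ('tilt_stand','lever_knob','index_tip','nest_seat','drip_rack','bearing','setting_ring','spacer_ring'):
        r=robot.look_for(t,p); print(t,[(np.round(x['xy'],1).tolist(),round(x['conf'],2)) for x in r[:4]])
    save(p,n+'0.png')
    np.savez(n+'.npz',K=K,V=V)
E
python3 a.py
```

```text
pics
0.1592 {'time': 0.0, 'qpos': array([ 1.05197869e+00,  3.42739944e-01,  1.52498945e+00, -3.58624300e-05,
        1.27540274e+00, -1.46004026e-01]), 'qvel': array([ 9.84044143e-04, -3.93490868e-04, -4.38279798e-04, -2.49719641e-04,
       -5.35875542e-05, -6.11859104e-04]), 'joint_efforts': array([ 4.14915803e-04, -4.31251752e+01, -2.44209212e+01,  7.19240773e-02,
        5.60950523e-02, -1.06978807e-04]), 'tool_pos': array([0.19114741, 0.4888312 , 0.40404544]), 'tool_rot': array([ 3.01786059,  1.56925646, -2.06733154]), 'contact_force': array([ 0.30404307, -0.2560504 , -0.45833146]), 'torque': array([-0.03231334, -0.04377724, -0.01038055]), 'opening': 0.09191048631795914}
side pos [-0.136 -1.069  1.007] 473.99267495101503
tilt_stand [([201.0, 192.0], 0.64)]
lever_knob [([200.5, 178.4], 0.77), ([267.3, 311.5], 0.65)]
index_tip [([273.0, 260.0], 0.48), ([201.2, 181.4], 0.36), ([169.4, 226.7], 0.21)]
nest_seat [([197.7, 178.6], 0.75), ([269.6, 311.8], 0.71)]
drip_rack [([275.2, 261.5], 0.77)]
bearing [([328.6, 362.1], 0.72), ([266.9, 183.4], 0.54), ([287.0, 255.9], 0.49), ([198.8, 180.6], 0.36)]
setting_ring [([276.5, 242.2], 0.67)]
spacer_ring [([264.5, 231.0], 0.6)]
top pos [ 0.275 -0.279  1.721] 440.6524715780041
tilt_stand [([211.0, 223.0], 0.58)]
lever_knob [([207.1, 222.0], 0.68), ([321.8, 222.5], 0.4)]
index_tip []
nest_seat [([206.6, 221.2], 0.74)]
drip_rack []
bearing [([322.3, 221.5], 0.55)]
setting_ring [([308.3, 222.0], 0.43)]
spacer_ring []
```

```bash
python3 -c "
import cv2,numpy as np
s=cv2.imread('pics/side0.png');t=cv2.imread('pics/top0.png')
cv2.imwrite('pics/c0.png',np.vstack([np.hstack([cv2.resize(s,(400,300)),cv2.resize(t,(400,300))]),np.hstack([cv2.resize(s[130:280,130:330],(400,300),interpolation=3),cv2.resize(t[140:290,170:370],(400,300),interpolation=3)])]))"
```

```text
(no output)
```

View pics/c0.png

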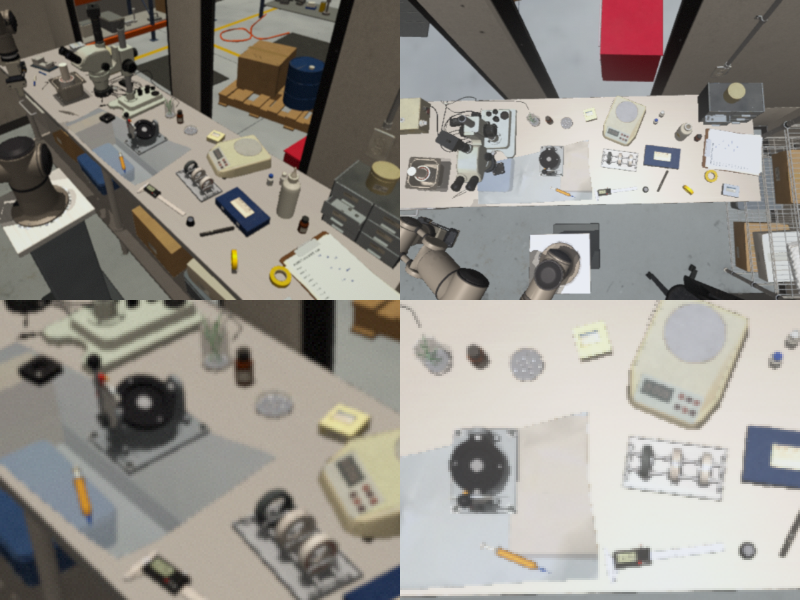

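The dark spacer is the left ring in the rack; the middle and right rings are light, at top px ~(308,221) and (322,222). I'll compute the coordinates, then look from the wrist camera.

Run:
```python
from h import *
t=np.load('top.npz');s=np.load('side.npz')
T=(t['K'],t['V']);S=(s['K'],s['V'])
f=lambda x,y:((x-400)/2+170,(y-300)/2+140)
for n,z,c in (('stand',.012,[(455,430),(519,430),(516,514),(450,512)]),('rack',.010,[(630,434),(728,446),(720,502),(624,490)])):
    P=np.array([onz(*T,f(*q),z) for q in c]); print(n,P.round(3).tolist(),P.mean(0).round(3))
for n,a,b in (('midlight',(308.3,222),(276.5,242.2)),('right',(322.3,221.5),(287,255.9)),('knob?',(202,248/2+140-0),(177,160))): print(n,tri([(*T,a),(*S,b)]).round(3))
print('caliper z.01',[onz(*T,f(*q),.01).round(3) for q in ((612,575),(612,548),(725,550),(748,551),(485,543),(550,572))])
print(tool().round(3)); p=robot.read_camera('wrist');print(p['T_tool_cam'],p['mtx'])
```

```text
stand [[0.625, 0.104, 0.012], [0.622, -0.023, 0.012], [0.455, -0.018, 0.012], [0.462, 0.111, 0.012]] [0.541 0.043 0.012]
rack [[0.609, -0.243, 0.01], [0.581, -0.436, 0.01], [0.471, -0.416, 0.01], [0.498, -0.229, 0.01]] [ 0.54  -0.331  0.01 ]
midlight [ 0.538 -0.331  0.057]
right [ 0.537 -0.383  0.041]
knob? [0.408 0.018 0.227]
caliper z.01 [array([ 0.334, -0.204,  0.01 ]), array([ 0.386, -0.204,  0.01 ]), array([ 0.377, -0.422,  0.01 ]), array([ 0.375, -0.466,  0.01 ]), array([0.4  , 0.042, 0.01 ]), array([ 0.342, -0.084,  0.01 ])]
[[ 0.    -0.931  0.364  0.191]
 [ 0.     0.364  0.931  0.489]
 [-1.    -0.     0.     0.405]
 [ 0.     0.     0.     1.   ]]
[[-1.99065537e-04 -2.55397073e-01  9.66836230e-01  2.02997444e-02]
 [ 1.86148396e-04 -9.66836242e-01 -2.55397038e-01  6.78043475e-02]
 [ 9.99999963e-01  1.29134265e-04  2.40005531e-04  9.43003744e-04]
 [ 0.00000000e+00  0.00000000e+00  0.00000000e+00  1.00000000e+00]] [[353.81502786   0.         278.11029092]
 [  0.         353.81502786 201.0030964 ]
 [  0.           0.           1.        ]]
```

```bash
python3 -m jog '[{"x":-5,"y":-16,"z":-19},{"x":-5,"y":-16,"z":-19},{"x":-5,"y":-16,"z":-19},{"x":-5,"y":-16,"z":-19},{"x":-5,"y":-16,"z":-19}]' && python3 -m jog '[{"y":-24,"z":-12.5},{"y":-24,"z":-12.5},{"y":-24,"z":-12.5},{"y":-24,"z":-12.5,"spin":-10},{"y":-24,"z":-12.5,"spin":-19}]' && python3 -m jog '[{"spin":0},{"spin":0}]'
cat > w.py <<'E'
from h import *
import sys
p,K,V=cam('wrist'); save(p,sys.argv[1]); np.savez(sys.argv[1]+'.npz',K=K,V=V)
for t in sys.argv[2:]:
    r=robot.look_for(t,p); print(t,[(np.round(x['xy'],1).tolist(),round(x['conf'],2)) for x in r[:4]])
print(robot.observe()['time'],tool().round(3).tolist(),robot.observe()['opening'])
E
python3 w.py w1.png lever_knob index_tip nest_seat tilt_stand
```

```text
lever_knob []
index_tip []
nest_seat []
tilt_stand []
1.2 [[0.0, -0.931, 0.364, 0.191], [0.0, 0.364, 0.931, 0.489], [-1.0, -0.0, 0.0, 0.405], [0.0, 0.0, 0.0, 1.0]] 0.09174627903760121$[0]: bad value
```

View pics/w1.png

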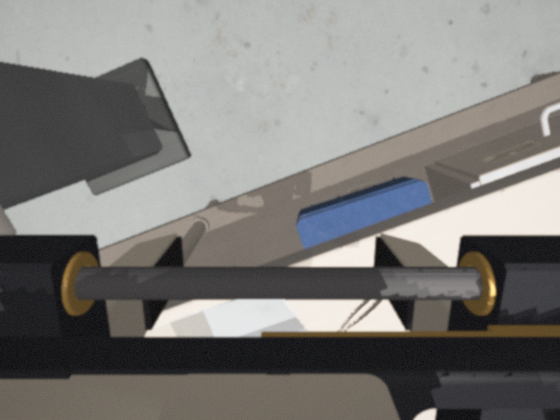

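The picture shows the floor and table edge, with image up pointing toward the robot, so the view is clear above row 240. The rows seem to need every key, so I'll resend them in full.

```bash
python3 -m jog '[{"fingers":0,"x":-5,"y":-16,"z":-19,"spin":0},{"fingers":0,"x":-5,"y":-16,"z":-19,"spin":0},{"fingers":0,"x":-5,"y":-16,"z":-19,"spin":0},{"fingers":0,"x":-5,"y":-16,"z":-19,"spin":0},{"fingers":0,"x":-5,"y":-16,"z":-19,"spin":0}]' && python3 -m jog '[{"fingers":0,"x":0,"y":-24,"z":-12.5,"spin":0},{"fingers":0,"x":0,"y":-24,"z":-12.5,"spin":0},{"fingers":0,"x":0,"y":-24,"z":-12.5,"spin":0},{"fingers":0,"x":0,"y":-24,"z":-12.5,"spin":-10},{"fingers":0,"x":0,"y":-24,"z":-12.5,"spin":-19}]' && python3 -m jog '[{"fingers":0,"x":0,"y":0,"z":0,"spin":0},{"fingers":0,"x":0,"y":0,"z":0,"spin":0}]'
python3 w.py w2.png lever_knob index_tip nest_seat tilt_stand
```

```text
time: 1.82
tool_pos: [0.272, 0.251, 0.4558]
tool_rot: [-0.908, 1.568, 0.284]
contact_force: [-0.8, 0.6, -0.5]
opening: 0.0918
time: 2.45
tool_pos: [0.4508, 0.0483, 0.4541]
tool_rot: [1.026, 1.571, 2.559]
contact_force: [-1.0, 0.6, 0.7]
opening: 0.0914
time: 2.7
tool_pos: [0.4486, 0.0509, 0.4545]
tool_rot: [0.914, 1.57, 2.442]
contact_force: [-0.3, 0.4, 0.1]
opening: 0.0915
lever_knob [([276.5, 242.7], 0.9)]
index_tip [([277.0, 241.9], 0.5)]
nest_seat [([276.1, 243.1], 0.69)]
tilt_stand [([278.3, 223.5], 0.86)]
2.95 [[0.0, -0.999, 0.041, 0.449], [0.0, 0.041, 0.999, 0.051], [-1.0, -0.0, 0.0, 0.455], [0.0, 0.0, 0.0, 1.0]] 0.09174066730038173
```

View pics/w2.png

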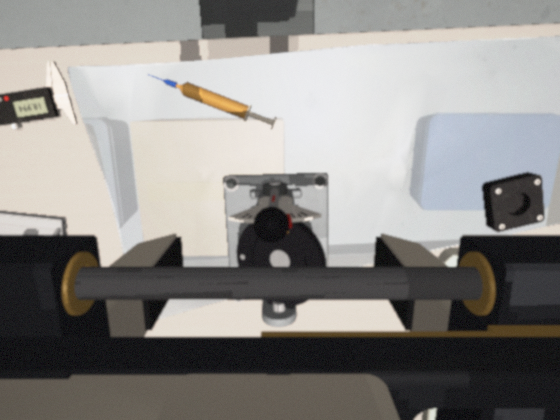

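The stand's near edge runs (224,175)-(328,173). The knob is at (271,223) and the red clip at (291,221).

```bash
python3 - <<'E'
from h import *
d=np.load('w2.png.npz');C=(d['K'],d['V'])
im=cv2.imread('pics/w2.png')
hsv=cv2.cvtColor(im,cv2.COLOR_BGR2HSV)
m=((hsv[...,0]<8)|(hsv[...,0]>172))&(hsv[...,1]>150)&(hsv[...,2]>80); m[:200]=0;m[240:]=0
ys,xs=np.nonzero(m); print('red',len(xs),xs.mean(),ys.mean(),xs.min(),xs.max(),ys.min(),ys.max())
a=onz(*C,(223.5,175),.012);b=onz(*C,(328,173),.012); print(a,b,np.linalg.norm(a-b))
e=(b-a)[:2]; e/=np.linalg.norm(e); ex=np.array([e[1],-e[0]]); yaw=np.arctan2(ex[1],ex[0]); mid=((a+b)/2)[:2]; c=mid+ex*.085
print('stand',c,np.degrees(yaw))
print('nest centre @~z.08',onz(*C,(280,262),.075))
def pt(c,ex,e,sx,r,lean): 
    q=c+ex*sx+e*r*np.sin(lean); return [*q,.078+r*np.cos(lean)]
for t in np.arange(0,.95,.1):
    L=np.radians(25)-t
    print(round(t,1),proj(*C,[pt(c,ex,e,-.082,.115,L),pt(c,ex,e,-.07,.0745,L)]).round(1).tolist(),np.round(pt(c,ex,e,-.082,.115,L),4))
E
python3 -c "
import cv2
i=cv2.imread('pics/w2.png')[160:300,200:360];cv2.imwrite('pics/w2c.png',cv2.resize(i,None,fx=4,fy=4,interpolation=2))"
```

```text
red 25 289.6 222.04 288 291 215 227
[ 0.45690473 -0.0146141   0.012     ] [0.45987383 0.11179578 0.012     ] 0.1264447462787603
stand [0.54336584 0.04659492] -1.3455092145163352
nest centre @~z.08 [0.54508635 0.04982452 0.075     ]
0.0 [[339.6, 218.0], [312.0, 218.8]] [0.4625 0.0971 0.1822]
0.1 [[326.0, 220.0], [304.1, 220.0]] [0.4623 0.0865 0.1866]
0.2 [[311.4, 221.7], [295.8, 220.9]] [0.462  0.0754 0.1898]
0.3 [[296.0, 222.9], [287.2, 221.6]] [0.4618 0.0641 0.1919]
0.4 [[280.1, 223.6], [278.3, 222.0]] [0.4615 0.0527 0.1929]
0.5 [[264.1, 223.9], [269.4, 222.1]] [0.4612 0.0412 0.1928]
0.6 [[248.4, 223.6], [260.6, 222.0]] [0.4609 0.0298 0.1915]
0.7 [[233.2, 222.8], [252.1, 221.5]] [0.4607 0.0186 0.189 ]
0.8 [[219.0, 221.6], [244.0, 220.9]] [0.4604 0.0076 0.1855]
0.9 [[206.0, 219.9], [236.4, 219.9]] [ 0.4602 -0.0029  0.1809]
```

View pics/w2c.png

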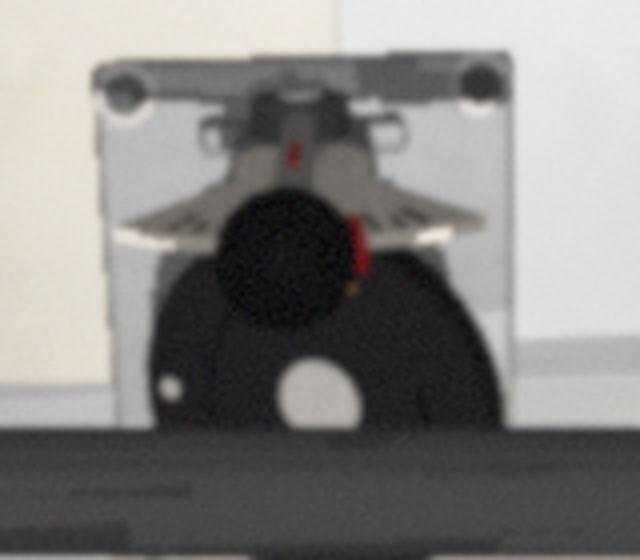

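```bash
python3 -m jog '[{"fingers":0,"x":4,"y":-1.3,"z":-0.35,"spin":0},{"fingers":0,"x":8,"y":-1.3,"z":-0.35,"spin":0},{"fingers":0,"x":10.2,"y":-1.3,"z":-0.35,"spin":0},{"fingers":0,"x":10.2,"y":-1.3,"z":-0.35,"spin":0}]' 15 && python3 -m jog '[{"fingers":1,"x":0,"y":0,"z":0,"spin":0},{"fingers":1,"x":0,"y":0,"z":0,"spin":0},{"fingers":1,"x":0,"y":0,"z":0,"spin":0},{"fingers":1,"x":0,"y":0,"z":0,"spin":0},{"fingers":1,"x":0,"y":0,"z":0,"spin":0}]' 15
```

```text
time: 3.45
tool_pos: [0.4613, 0.0462, 0.3516]
tool_rot: [1.503, 1.567, 3.033]
contact_force: [-0.3, -0.2, 0.4]
opening: 0.0918
time: 4.08
tool_pos: [0.4618, 0.0459, 0.3529]
tool_rot: [-1.268, 1.57, 0.261]
contact_force: [-0.1, 0.6, -0.2]
opening: 0.0462
```

```bash
python3 -m jog '[{"fingers":1,"x":0,"y":0,"z":0,"spin":0},{"fingers":1,"x":0,"y":0,"z":0,"spin":0},{"fingers":1,"x":0,"y":0,"z":0,"spin":0},{"fingers":1,"x":0,"y":0,"z":0,"spin":0},{"fingers":1,"x":0,"y":0,"z":0,"spin":0}]' 15 && python3 -m jog '[{"fingers":1,"x":0.05,"y":0,"z":1,"spin":0},{"fingers":1,"x":0.15,"y":0,"z":2,"spin":0},{"fingers":1,"x":0.3,"y":0,"z":3,"spin":0},{"fingers":1,"x":0.65,"y":0,"z":4,"spin":0},{"fingers":1,"x":0.95,"y":0,"z":4.7,"spin":0}]' && python3 -m jog '[{"fingers":1,"x":0.1,"y":0,"z":0.3,"spin":0},{"fingers":1,"x":0.2,"y":0,"z":0.5,"spin":0},{"fingers":1,"x":0.2,"y":0,"z":0.5,"spin":0}]'
```

```text
time: 4.7
tool_pos: [0.4618, 0.0458, 0.3527]
tool_rot: [-2.149, 1.571, -0.62]
contact_force: [-0.7, -0.5, 1.0]
opening: 0.0249
time: 5.32
tool_pos: [0.4638, 0.0937, 0.3429]
tool_rot: [-0.051, 1.571, 1.479]
contact_force: [-0.7, -4.3, 1.7]
opening: 0.0249
time: 5.7
tool_pos: [0.4639, 0.0965, 0.342]
tool_rot: [-3.097, 1.567, -1.567]
contact_force: [-5.6, -14.2, 11.2]
opening: 0.025
```

```bash
python3 -m jog '[{"fingers":0,"x":0,"y":0,"z":0,"spin":0},{"fingers":0,"x":0,"y":0,"z":0,"spin":0},{"fingers":0,"x":0,"y":0,"z":0,"spin":0},{"fingers":0,"x":0,"y":0,"z":0,"spin":0},{"fingers":0,"x":0,"y":0,"z":0,"spin":0}]' && python3 -m jog '[{"fingers":0,"x":-4,"y":0,"z":0,"spin":0},{"fingers":0,"x":-8,"y":0,"z":-2,"spin":0},{"fingers":0,"x":-10,"y":0,"z":-5,"spin":0},{"fingers":0,"x":-10,"y":0,"z":-5,"spin":0},{"fingers":0,"x":-10,"y":0,"z":-5,"spin":0}]'
python3 w.py w3.png lever_knob index_tip nest_seat
cat > an.py <<'E'
from h import *
import sys
f=sys.argv[1]; d=np.load(f+'.npz');C=(d['K'],d['V'])
im=cv2.imread('pics/'+f); hsv=cv2.cvtColor(im,cv2.COLOR_BGR2HSV)
m=((hsv[...,0]<8)|(hsv[...,0]>172))&(hsv[...,1]>130)&(hsv[...,2]>80)
n,l,st,ce=cv2.connectedComponentsWithStats(m.astype(np.uint8))
for i in range(1,n):
    if st[i,4]>8: print('red',ce[i].round(1),st[i])
c=np.array([.5434,.046]);y=np.radians(-1.35);ex=np.array([np.cos(y),np.sin(y)]);e=np.array([-ex[1],ex[0]])
def pt(sx,r,L): return [*(c+ex*sx+e*r*np.sin(L)),.078+r*np.cos(L)]
for t in np.arange(0,.95,.1):
    L=np.radians(25)-t
    print(round(t,1),proj(*C,[pt(-.082,.115,L),pt(-.07,.0745,L)]).round(1).tolist())
i=im[140:300,190:390];cv2.imwrite('pics/c'+f,cv2.resize(i,None,fx=4,fy=4,interpolation=2)[:600])
E
python3 an.py w3.png
```

```text
time: 6.32
tool_pos: [0.464, 0.098, 0.3411]
tool_rot: [0.65, 1.57, 2.179]
contact_force: [0.2, 0.4, 0.6]
opening: 0.0702
time: 6.95
tool_pos: [0.4617, 0.0482, 0.4405]
tool_rot: [1.094, 1.569, 2.623]
contact_force: [0.5, -0.4, 0.7]
opening: 0.0916
lever_knob [([288.8, 233.8], 0.92)]
index_tip [([284.9, 213.2], 0.7)]
nest_seat [([285.9, 231.4], 0.68)]
7.15 [[-0.002, -0.999, 0.04, 0.462], [0.0, 0.04, 0.999, 0.048], [-1.0, 0.002, 0.0, 0.44], [0.0, 0.0, 0.0, 1.0]] 0.09211837530809819
red [286.4 211.1] [278 204  18  15 220]
0.0 [[346.0, 206.3], [315.9, 208.7]]
0.1 [[331.7, 208.2], [307.6, 209.9]]
0.2 [[316.1, 209.8], [298.8, 210.8]]
0.3 [[299.6, 211.0], [289.7, 211.4]]
0.4 [[282.6, 211.7], [280.3, 211.8]]
0.5 [[265.4, 211.9], [270.9, 211.9]]
0.6 [[248.6, 211.7], [261.5, 211.8]]
0.7 [[232.4, 211.0], [252.5, 211.4]]
0.8 [[217.2, 209.8], [243.9, 210.7]]
0.9 [[203.3, 208.2], [235.8, 209.8]]
```

View pics/cw3.png

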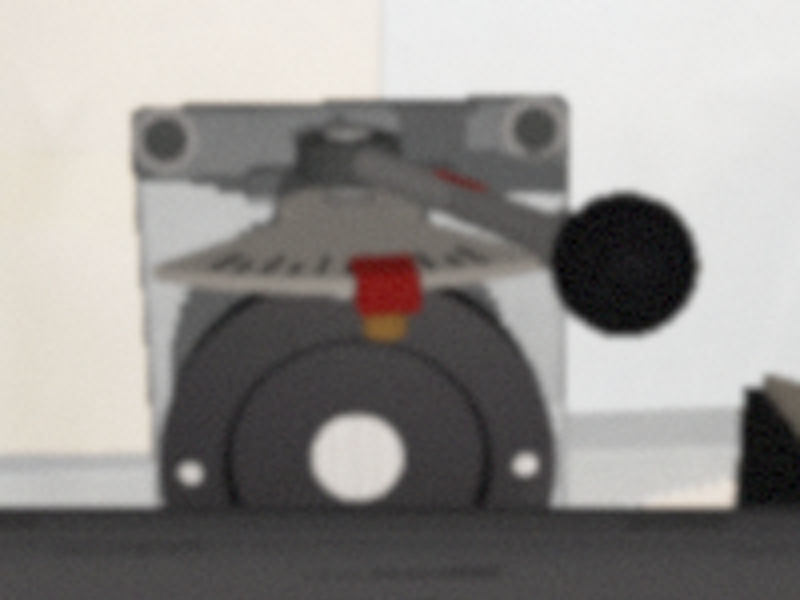

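Knob lies where the model puts it for level (346,206). The clip at (286,211) puts its tilt at about 0.335. Next, look at the rack.

```bash
python3 -m jog '[{"fingers":0,"x":0,"y":-1,"z":-6,"spin":0},{"fingers":0,"x":0,"y":-3,"z":-12,"spin":0},{"fingers":0,"x":0,"y":-5,"z":-18,"spin":0},{"fingers":0,"x":0,"y":-7,"z":-24,"spin":0},{"fingers":0,"x":0,"y":-7,"z":-30,"spin":0}]' && python3 -m jog '[{"fingers":0,"x":0,"y":-1,"z":-6,"spin":10},{"fingers":0,"x":1,"y":-2.5,"z":-11.5,"spin":20},{"fingers":0,"x":2,"y":-2.5,"z":-11.5,"spin":30},{"fingers":0,"x":2,"y":-2.5,"z":-11.5,"spin":40},{"fingers":0,"x":2,"y":-2.5,"z":-11.5,"spin":50}]' && python3 -m jog '[{"fingers":0,"x":0,"y":0,"z":0,"spin":10},{"fingers":0,"x":0,"y":0,"z":0,"spin":20},{"fingers":0,"x":0,"y":0,"z":0,"spin":30},{"fingers":0,"x":0,"y":0,"z":0,"spin":40},{"fingers":0,"x":0,"y":0,"z":0,"spin":46}]' && python3 -m jog '[{"fingers":0,"x":0,"y":0,"z":0,"spin":0}]'
python3 w.py w4.png bearing setting_ring spacer_ring drip_rack
```

```text
time: 7.78
tool_pos: [0.5205, -0.2563, 0.4402]
tool_rot: [0.457, 1.57, 1.988]
contact_force: [0.9, -0.4, 0.3]
opening: 0.0918
time: 8.4
tool_pos: [0.5402, -0.3705, 0.4198]
tool_rot: [1.641, 1.569, 2.293]
contact_force: [0.1, 1.6, -0.0]
opening: 0.0923
time: 9.02
tool_pos: [0.5402, -0.3702, 0.4203]
tool_rot: [2.462, 1.569, 2.313]
contact_force: [-0.3, -0.0, -0.6]
opening: 0.0917
time: 9.15
tool_pos: [0.5402, -0.3703, 0.4204]
tool_rot: [2.432, 1.57, 2.288]
contact_force: [0.4, -0.3, -0.9]
opening: 0.0917
bearing [([270.6, 194.1], 0.77)]
setting_ring [([276.4, 138.8], 0.93)]
spacer_ring [([276.0, 72.9], 0.95)]
drip_rack [([273.1, 119.5], 0.9)]
9.4 [[-0.0, 0.144, 0.99, 0.54], [0.0, 0.99, -0.144, -0.371], [-1.0, 0.0, -0.0, 0.421], [0.0, 0.0, 0.0, 1.0]] 0.09193436660923308
```

View pics/w4.png

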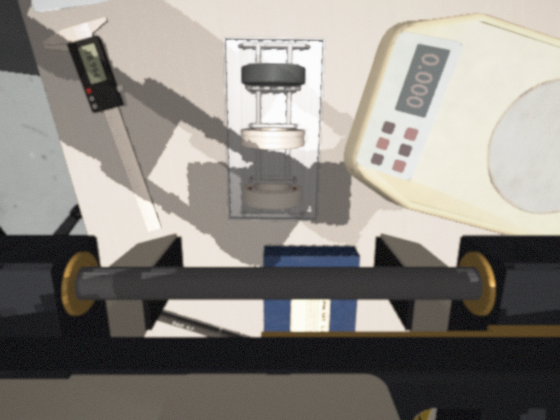

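Candidates: dark ring at (274,73), middle light ring at (273,137), and shaded ring at (271,194). The red cage should settle it, so I'll enlarge both views.

Run:
```python
import cv2,numpy as np
from h import *
w=cv2.imread('pics/w4.png')[110:220,220:330]
s=cv2.imread('pics/side0.png')[215:285,250:320]
cv2.imwrite('pics/c4.png',np.hstack([cv2.resize(cv2.convertScaleAbs(w,alpha=1.3),(400,400),interpolation=2),cv2.resize(s,(400,400),interpolation=2)]))
d=np.load('pics/../w4.png.npz');C=(d['K'],d['V'])
P=[onz(*C,q,.010) for q in ((226,40),(322,40),(317,216),(229,218))]
P=np.array(P);print(P.round(4),P.mean(0))
x=(P[1]-P[0]+P[2]-P[3]);print(np.degrees(np.arctan2(x[1],x[0])))
for q in ((271,180),(242,190),(300,190),(273,137)): print(q,onz(*C,q,.075).round(4),onz(*C,q,.044).round(4))
```

```text
[[ 0.5078 -0.2279  0.01  ]
 [ 0.6045 -0.242   0.01  ]
 [ 0.5778 -0.4275  0.01  ]
 [ 0.4769 -0.4153  0.01  ]] [ 0.54173193 -0.32816368  0.01      ]
-7.557010713555058
(271, 180) [ 0.5347 -0.3654  0.075 ] [ 0.5332 -0.3714  0.044 ]
(242, 190) [ 0.5063 -0.371   0.075 ] [ 0.502  -0.3775  0.044 ]
(300, 190) [ 0.5604 -0.3788  0.075 ] [ 0.5613 -0.3861  0.044 ]
(273, 137) [ 0.5424 -0.3264  0.075 ] [ 0.5416 -0.3287  0.044 ]
```

View pics/c4.png

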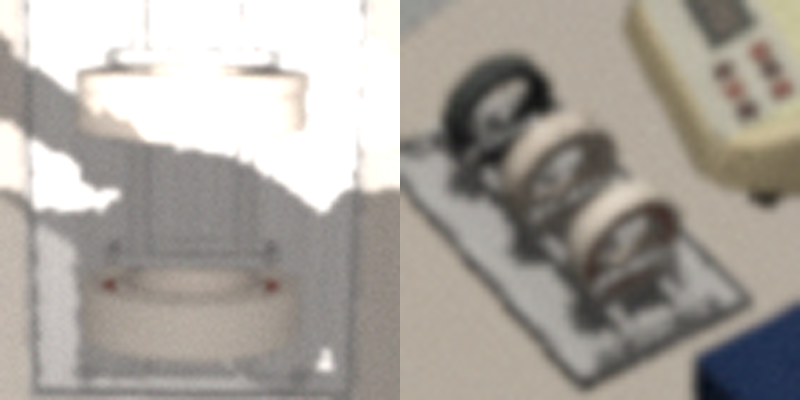

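The ring in the right slot (270,194) shows the red cage spots at both sides of its bore and a red tint in the side view. The middle ring shows none, so the right one is the bearing. I'll grip it across its diameter at centre height, above the hoops.

```bash
python3 -m jog '[{"fingers":0,"x":5,"y":-1.6,"z":-0.4,"spin":0},{"fingers":0,"x":10,"y":-1.6,"z":-0.4,"spin":0},{"fingers":0,"x":15,"y":-1.6,"z":-0.4,"spin":0},{"fingers":0,"x":19,"y":-1.6,"z":-0.4,"spin":0},{"fingers":0,"x":20.2,"y":-1.6,"z":-0.4,"spin":0}]' && python3 -m jog '[{"fingers":1,"x":0,"y":0,"z":0,"spin":0},{"fingers":1,"x":0,"y":0,"z":0,"spin":0},{"fingers":1,"x":0,"y":0,"z":0,"spin":0},{"fingers":1,"x":0,"y":0,"z":0,"spin":0},{"fingers":1,"x":0,"y":0,"z":0,"spin":0}]' 15
```

```text
time: 10.02
tool_pos: [0.5329, -0.3855, 0.2164]
tool_rot: [2.532, 1.566, 2.386]
contact_force: [-0.3, -0.3, -1.0]
opening: 0.0919
time: 10.65
tool_pos: [0.532, -0.3861, 0.2208]
tool_rot: [-3.064, 1.567, 3.073]
contact_force: [-10.3, 1.8, 7.7]
opening: 0.0616
```

```bash
python3 -m jog '[{"fingers":1,"x":0,"y":0,"z":0,"spin":0},{"fingers":1,"x":-0.3,"y":0,"z":0,"spin":0},{"fingers":1,"x":-1,"y":0,"z":0,"spin":0},{"fingers":1,"x":-2,"y":0,"z":0,"spin":0},{"fingers":1,"x":-3,"y":0,"z":0,"spin":0}]'; python3 -m jog '[{"fingers":1,"x":-3,"y":0,"z":0,"spin":0},{"fingers":1,"x":-7,"y":0,"z":0,"spin":0},{"fingers":1,"x":-7,"y":0,"z":0,"spin":0}]'
python3 - <<'E'
from h import *
p,K,V=cam('wrist');save(p,'w5.png');T=tool()
print(proj(K,V,[(T@[.173,0,0,1])[:3]]),[robot.look_for('bearing',p)[:3]])
q,K,V=cam('side');save(q,'s5.png')
u=proj(K,V,[(T@[.173,0,0,1])[:3]])[0];print(u)
u=u.round().astype(int)
cv2.imwrite('pics/c5.png',np.hstack([p['color'][:,:,::-1][100:400,130:430],cv2.resize(q['color'][:,:,::-1][u[1]-35:u[1]+35,u[0]-35:u[0]+35],(300,300))]))
E
```

```text
time: 11.28
tool_pos: [0.5337, -0.3859, 0.2502]
tool_rot: [-0.396, 1.57, -0.542]
contact_force: [-1.8, -0.8, -1.5]
opening: 0.0621
time: 11.65
tool_pos: [0.5341, -0.3864, 0.3237]
tool_rot: [-0.579, 1.562, -0.725]
contact_force: [0.1, -0.2, -1.4]
opening: 0.0619
[[274.04617426 257.05068648]] [[{'xy': [275.0, 245.1], 'conf': 0.83}]]
[289.8284772  228.56396001]
```

View pics/c5.png

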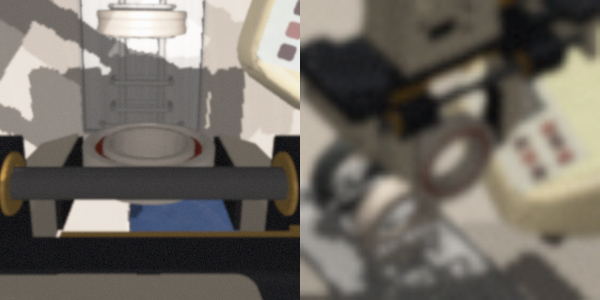

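```bash
python3 -m jog '[{"fingers":1,"x":0,"y":6,"z":-1,"spin":0},{"fingers":1,"x":0,"y":12,"z":-2,"spin":0},{"fingers":1,"x":0,"y":18,"z":-3,"spin":0},{"fingers":1,"x":0,"y":24,"z":-3.3,"spin":0},{"fingers":1,"x":0,"y":27,"z":-3.3,"spin":0}]'; python3 -m jog '[{"fingers":1,"x":4,"y":0,"z":0,"spin":0},{"fingers":1,"x":8,"y":0,"z":0,"spin":0},{"fingers":1,"x":11,"y":0,"z":0,"spin":0},{"fingers":1,"x":11,"y":0,"z":0,"spin":0},{"fingers":1,"x":11.2,"y":0,"z":0,"spin":0}]' ;  python3 -m jog '[{"fingers":1,"x":0.2,"y":0,"z":0,"spin":0},{"fingers":1,"x":0.2,"y":0,"z":0,"spin":0}]';python3 -m jog '[{"fingers":1,"x":0.2,"y":0,"z":0,"spin":0},{"fingers":1,"x":0.2,"y":0,"z":0,"spin":0}]'
```

```text
time: 12.42
tool_pos: [0.5395, -0.1109, 0.3179]
tool_rot: [2.778, 1.567, 2.635]
contact_force: [0.1, -1.0, -1.1]
opening: 0.0617
time: 13.05
tool_pos: [0.5401, -0.114, 0.2075]
tool_rot: [2.788, 1.57, 2.642]
contact_force: [0.3, -0.1, -1.0]
opening: 0.0617
time: 13.3
tool_pos: [0.5401, -0.114, 0.2057]
tool_rot: [-0.091, 1.57, -0.237]
contact_force: [-0.5, -0.2, -1.0]
opening: 0.0616
time: 13.55
tool_pos: [0.5402, -0.1141, 0.2038]
tool_rot: [-0.122, 1.57, -0.267]
contact_force: [-0.9, 0.1, 2.3]
opening: 0.0621
```

```bash
python3 -m jog '[{"fingers":1,"x":-0.05,"y":-0.4,"z":0,"spin":0},{"fingers":1,"x":-0.1,"y":-0.8,"z":0,"spin":0},{"fingers":1,"x":-0.05,"y":-1.4,"z":0,"spin":0},{"fingers":1,"x":0.05,"y":-1.9,"z":0,"spin":0},{"fingers":1,"x":0.3,"y":-2.4,"z":0,"spin":0}]' 4
python3 - <<'E'
from h import *
p,K,V=cam('wrist');T=tool();save(p,'w6.png')
q,K,V=cam('side');save(q,'s6.png')
u=proj(K,V,[(T@[.173,0,0,1])[:3]])[0].round().astype(int)
cv2.imwrite('pics/c6.png',np.hstack([p['color'][:,:,::-1][100:400,130:430],cv2.resize(q['color'][:,:,::-1][u[1]-35:u[1]+35,u[0]-35:u[0]+35],(300,300))]))
E
```

```text
time: 14.18
tool_pos: [0.5365, -0.1384, 0.2002]
tool_rot: [-0.888, 1.57, -1.034]
contact_force: [-0.2, -0.8, 2.7]
opening: 0.0619
```

View pics/c6.png

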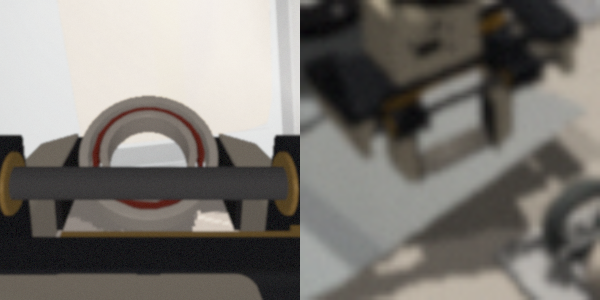

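The bearing is tilting in the grip as planned. I'll finish the arc and release.

```bash
python3 -m jog '[{"fingers":1,"x":0.3,"y":-0.45,"z":0,"spin":0},{"fingers":1,"x":0.7,"y":-0.85,"z":0,"spin":0},{"fingers":1,"x":1.15,"y":-1.2,"z":0,"spin":0},{"fingers":1,"x":1.6,"y":-1.4,"z":0,"spin":0},{"fingers":1,"x":1.85,"y":-1.5,"z":0,"spin":0}]' 4;  python3 -m jog '[{"fingers":1,"x":0,"y":0,"z":0,"spin":0},{"fingers":1,"x":0,"y":0,"z":0,"spin":0}]'; python3 -m jog '[{"fingers":0.1,"x":0,"y":0,"z":0,"spin":0},{"fingers":0.1,"x":0,"y":0,"z":0,"spin":0},{"fingers":0.1,"x":0,"y":0,"z":0,"spin":0},{"fingers":0.1,"x":-0.6,"y":0,"z":0,"spin":0},{"fingers":0.1,"x":-0.6,"y":0,"z":0,"spin":0}]'
python3 - <<'E'
from h import *
p,K,V=cam('wrist');T=tool();save(p,'w7.png')
q,K,V=cam('side');save(q,'s7.png')
u=proj(K,V,[(T@[.173,0,0,1])[:3]])[0].round().astype(int)
cv2.imwrite('pics/c7.png',np.hstack([p['color'][:,:,::-1][100:400,130:430],cv2.resize(q['color'][:,:,::-1][u[1]-35:u[1]+35,u[0]-35:u[0]+35],(300,300))]))
E
```

```text
time: 14.9
tool_pos: [0.5343, -0.1526, 0.1811]
tool_rot: [2.672, 1.57, 2.526]
contact_force: [0.3, -1.2, 0.3]
opening: 0.0621
time: 15.15
tool_pos: [0.5343, -0.1523, 0.1815]
tool_rot: [2.631, 1.57, 2.485]
contact_force: [0.5, 0.8, -2.2]
opening: 0.0619
time: 15.78
tool_pos: [0.5346, -0.1527, 0.1884]
tool_rot: [-0.199, 1.57, -0.345]
contact_force: [0.0, -0.0, 0.7]
opening: 0.083
```

View pics/c7.png

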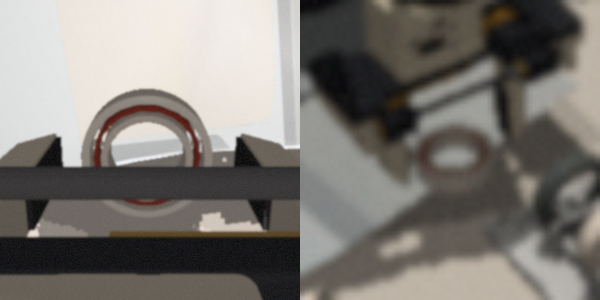

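Run:
```python
from h import *
p,K,V=cam('wrist');T=tool();Ti=np.linalg.inv(T)
g=cv2.GaussianBlur(cv2.cvtColor(p['color'],cv2.COLOR_RGB2GRAY),(3,3),0).astype(int)
print(np.gradient(g[175:200,274:283].mean(1)).round(0))
for r in (186,187,188,189):
    P=onz(K,V,(278,r),.016); print(r,(Ti@[*P,1])[:3].round(4))
print([(r['xy'],r['conf']) for r in robot.look_for('bearing',p)[:1]])
hsv=cv2.cvtColor(p['color'],cv2.COLOR_RGB2HSV); m=((hsv[...,0]<8)|(hsv[...,0]>172))&(hsv[...,1]>110)
ys,xs=np.nonzero(m[:262]);k=(xs>200)&(xs<360);xs,ys=xs[k],ys[k]
Q=np.array([(Ti@[*onz(K,V,(x,y),.0145),1])[1:3] for x,y in zip(xs,ys)])
from scipy.optimize import least_squares
r=least_squares(lambda a:np.hypot(*(Q-a[:2]).T)-a[2],[0,0,.022],loss='soft_l1',f_scale=.001);print('cage fit y,z,r',r.x,len(xs))
```

```text
[ -0.   0.  -0.  -0.   0.   0.   0.   0.  -0.  -1.  -1.  -5. -17. -32.
 -38. -27. -12.  -2.   2.   6.  10.  11.   8.   3.   1.]
186 [0.1718 0.0359 0.0008]
187 [0.1718 0.0354 0.0008]
188 [0.1718 0.035  0.0008]
189 [0.1718 0.0345 0.0008]
[([278.7, 223.4], 0.8)]
cage fit y,z,r [0.0019138  0.00043989 0.02355287] 831
```

```bash
python3 -m jog '[{"fingers":0.1,"x":0.1,"y":0.28,"z":0,"spin":0},{"fingers":0.1,"x":0.1,"y":0.28,"z":0,"spin":0},{"fingers":1,"x":0.1,"y":0.28,"z":0,"spin":0},{"fingers":1,"x":0.1,"y":0.28,"z":0,"spin":0},{"fingers":1,"x":0.1,"y":0.28,"z":0,"spin":0}]' 20; python3 -m jog '[{"fingers":1,"x":0,"y":0,"z":0,"spin":0},{"fingers":1,"x":0,"y":0,"z":0,"spin":0},{"fingers":1,"x":-5,"y":0,"z":0,"spin":0},{"fingers":1,"x":-10,"y":0,"z":0,"spin":0},{"fingers":1,"x":-15,"y":0,"z":0,"spin":0}]' 20; python3 -m jog '[{"fingers":1,"x":-2,"y":5,"z":-0.5,"spin":0},{"fingers":1,"x":-2,"y":10,"z":-1,"spin":0},{"fingers":1,"x":-2,"y":15,"z":-1.5,"spin":0},{"fingers":1,"x":-2,"y":19.3,"z":-1.9,"spin":0},{"fingers":1,"x":-2,"y":19.3,"z":-1.9,"spin":0}]';  python3 -m jog '[{"fingers":1,"x":0,"y":0,"z":0,"spin":-10},{"fingers":1,"x":0,"y":0,"z":0,"spin":-20},{"fingers":1,"x":0,"y":0,"z":0,"spin":-30},{"fingers":1,"x":0,"y":0,"z":0,"spin":-40},{"fingers":1,"x":0,"y":0,"z":0,"spin":-50}]';  python3 -m jog '[{"fingers":1,"x":0,"y":0,"z":0,"spin":-10},{"fingers":1,"x":0,"y":0,"z":0,"spin":-20},{"fingers":1,"x":0,"y":0,"z":0,"spin":-30},{"fingers":1,"x":0,"y":0,"z":0,"spin":-40},{"fingers":1,"x":0,"y":0,"z":0,"spin":-47}]';python3 -m jog '[{"fingers":1,"x":0,"y":0,"z":0,"spin":0}]'
python3 - <<'E'
from h import *
d=np.load('w3.png.npz');C=(d['K'],d['V'])
print('nest',onz(*C,(279.3,254.3),.070),onz(*C,(279.3,254.3),.062))
g=cv2.imread('pics/w3.png',0)[250:258,250:310].mean(0).round();print(g)
p,K,V=cam('wrist');T=tool();Ti=np.linalg.inv(T);save(p,'w8.png')
h=T[2,3]-.178-.0095+.0145
hsv=cv2.cvtColor(p['color'],cv2.COLOR_RGB2HSV); m=((hsv[...,0]<8)|(hsv[...,0]>172))&(hsv[...,1]>110)
ys,xs=np.nonzero(m[:262]);k=(xs>200)&(xs<360)&(ys>185);xs,ys=xs[k],ys[k]
Q=np.array([(Ti@[*onz(K,V,(x,y),h),1])[1:3] for x,y in zip(xs,ys)])
from scipy.optimize import least_squares
r=least_squares(lambda a:np.hypot(*(Q-a[:2]).T)-a[2],[0,0,.022],loss='soft_l1',f_scale=.001);print('cage fit y,z,r',r.x,len(xs))
print(T)
E
```

```text
time: 16.6
tool_pos: [0.5348, -0.1498, 0.1867]
tool_rot: [1.713, 1.571, 1.567]
contact_force: [-0.6, -0.8, 1.6]
opening: 0.0619
time: 17.23
tool_pos: [0.5345, -0.1497, 0.3379]
tool_rot: [2.774, 1.57, 2.628]
contact_force: [0.6, -0.8, -2.3]
opening: 0.0617
time: 17.85
tool_pos: [0.5437, 0.0465, 0.3565]
tool_rot: [2.461, 1.57, 2.32]
contact_force: [-0.8, -0.9, -1.9]
opening: 0.0616
time: 18.48
tool_pos: [0.544, 0.0427, 0.3564]
tool_rot: [2.823, 1.57, -2.729]
contact_force: [0.2, -0.6, -2.3]
opening: 0.0615
time: 19.1
tool_pos: [0.544, 0.0427, 0.3564]
tool_rot: [2.063, 1.57, -2.67]
contact_force: [-0.1, -0.2, -1.7]
opening: 0.062
time: 19.23
tool_pos: [0.544, 0.0429, 0.3565]
tool_rot: [1.882, 1.57, -2.856]
contact_force: [1.1, -1.0, -2.1]
opening: 0.0616
nest [0.5450077  0.04697426 0.07      ] [0.54845076 0.04686483 0.062     ]
[ 55.  55.  56.  56.  57.  55.  57.  56.  56.  58.  58.  56.  57.  56.
  57.  57.  68. 102. 154. 192. 209. 214. 212. 211. 214. 214. 214. 213.
 211. 211. 213. 213. 214. 213. 212. 214. 215. 214. 208. 187. 148.  97.
  64.  59.  59.  58.  58.  60.  59.  58.  58.  60.  58.  59.  59.  59.
  59.  59.  58.  55.]
cage fit y,z,r [-0.00296031  0.0005978   0.02373307] 805
[[-4.26824549e-04 -9.99630718e-01  2.71706624e-02  5.44035097e-01]
 [-1.08913873e-04  2.71707112e-02  9.99630802e-01  4.31038418e-02]
 [-9.99999903e-01  4.23707705e-04 -1.20470780e-04  3.56535995e-01]
 [ 0.00000000e+00  0.00000000e+00  0.00000000e+00  1.00000000e+00]]
```

View pics/w8.png

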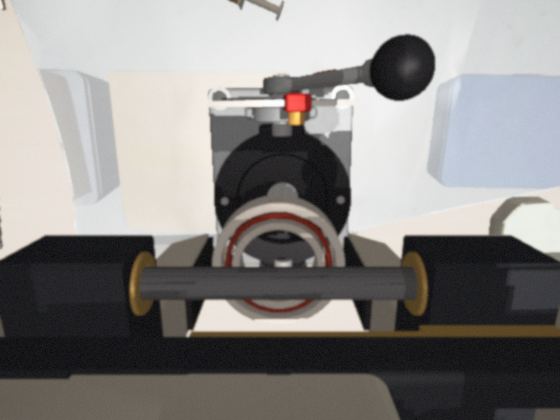

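Run:
```python
from h import *
from scipy.optimize import least_squares
d=np.load('w3.png.npz');K=d['K']
from cell import robot
p=robot.read_camera('wrist');TC=np.array(p['T_tool_cam']);V=np.linalg.inv(TC)
def tp(uv,x):
    o,dd=ray(K,V,uv); return (o+dd*(x-o[0])/dd[0])[1:3]
for f in ('w7','w8'):
    im=cv2.imread('pics/'+f+'.png');hsv=cv2.cvtColor(im,cv2.COLOR_BGR2HSV)
    m=((hsv[...,0]<8)|(hsv[...,0]>172))&(hsv[...,1]>110);m[:185]=0;m[325:]=0
    ys,xs=np.nonzero(m);k=(xs>210)&(xs<350);xs,ys=xs[k],ys[k]
    print(f,len(xs),xs.min(),xs.max(),ys.min(),ys.max(),(ys>295).sum())
    Q=np.array([tp((x,y),.1735) for x,y in zip(xs,ys)])
    for S in (Q,):
        r=least_squares(lambda a:np.hypot(*(S-a[:2]).T)-a[2],[0,0,.022],loss='soft_l1',f_scale=.001);print(r.x)
    g=cv2.cvtColor(im,cv2.COLOR_BGR2GRAY).astype(int)
    c=279
    print('col grad rows185-205',np.gradient(g[180:212,c-3:c+4].mean(1)).round().astype(int))
    for rr in (189,196): print(rr,tp((c,rr),.1724))
```

```text
w7 1009 224 329 206 304 134
[-2.10432589e-05 -4.55070454e-05  2.38654976e-02]
col grad rows185-205 [  1   0   0   0   0  -1  -4 -21 -44 -42 -19  -3   0   2   8  14  11   6
   0  -1  -1  -2  -6 -17 -29 -26 -11   0   2   3   9  12]
189 [0.03280019 0.0011231 ]
196 [0.02962142 0.00112573]
w8 1093 225 331 213 311 233
[-0.00376399  0.00075332  0.02418424]
col grad rows185-205 [  6  12  19  19  12   4   2   0   0   0   0   0  -1   0   1   0  -1   0
  -1   0   6  17  27  27  17   4  -2  -3  -5  -9 -22 -30]
189 [0.03280019 0.0011231 ]
196 [0.02962142 0.00112573]
```

```bash
python3 -m jog '[{"fingers":1,"x":3,"y":0.25,"z":0.28,"spin":0},{"fingers":1,"x":6,"y":0.25,"z":0.28,"spin":0},{"fingers":1,"x":8.5,"y":0.25,"z":0.28,"spin":0},{"fingers":1,"x":9,"y":0.25,"z":0.28,"spin":0},{"fingers":1,"x":9,"y":0.25,"z":0.28,"spin":0}]'; python3 -m jog '[{"fingers":1,"x":0.2,"y":0,"z":0,"spin":0},{"fingers":1,"x":0.4,"y":0,"z":0,"spin":0},{"fingers":1,"x":0.4,"y":0,"z":0,"spin":0}]'; python3 -m jog '[{"fingers":1,"x":0.2,"y":0,"z":0,"spin":0},{"fingers":1,"x":0.2,"y":0,"z":0,"spin":0}]';python3 -m jog '[{"fingers":1,"x":0.2,"y":0,"z":0,"spin":0},{"fingers":1,"x":0.2,"y":0,"z":0,"spin":0}]'
```

```text
time: 19.95
tool_pos: [0.5419, 0.0466, 0.2671]
tool_rot: [-1.445, 1.57, 0.101]
contact_force: [-0.7, 0.6, -1.3]
opening: 0.0618
time: 20.32
tool_pos: [0.5417, 0.0468, 0.263]
tool_rot: [-1.445, 1.57, 0.102]
contact_force: [0.2, -0.1, -1.9]
opening: 0.0613
time: 20.58
tool_pos: [0.5416, 0.0467, 0.2609]
tool_rot: [-2.002, 1.571, -0.455]
contact_force: [-0.6, -0.2, -1.9]
opening: 0.0614
time: 20.82
tool_pos: [0.5416, 0.0467, 0.2587]
tool_rot: [1.908, 1.571, -2.828]
contact_force: [-1.4, -0.8, 2.2]
opening: 0.0614
```

It's inside the pocket and just touching the floor. Release and look.

```bash
python3 -m jog '[{"fingers":0.15,"x":0,"y":0,"z":0,"spin":0},{"fingers":0.15,"x":0,"y":0,"z":0,"spin":0},{"fingers":0.15,"x":0,"y":0,"z":0,"spin":0}]' 15; python3 -m jog '[{"fingers":0.1,"x":-3,"y":0,"z":0,"spin":0},{"fingers":0.1,"x":-9,"y":0,"z":0,"spin":0},{"fingers":0,"x":-14,"y":5,"z":0,"spin":0},{"fingers":0,"x":-18,"y":8,"z":0,"spin":0},{"fingers":0,"x":-18,"y":8,"z":0,"spin":0}]'
python3 - <<'E'
from h import *
p,K,V=cam('wrist');T=tool();save(p,'w9.png');np.savez('w9.png.npz',K=K,V=V)
q,Ks,Vs=cam('side');u=proj(Ks,Vs,[[.543,.046,.08]])[0].round().astype(int)
print(T.round(3).tolist(),robot.look_for('bearing',p)[:1])
v=proj(K,V,[[.543,.046,.08]])[0].round().astype(int);print(v)
v[1]=min(v[1],420-65)
cv2.imwrite('pics/c9.png',np.hstack([cv2.resize(p['color'][v[1]-65:v[1]+65,v[0]-65:v[0]+65,::-1],(400,400),interpolation=2),cv2.resize(q['color'][:,:,::-1][u[1]-30:u[1]+30,u[0]-30:u[0]+30],(400,400),interpolation=2)]))
E
```

```text
time: 21.2
tool_pos: [0.5418, 0.0468, 0.2587]
tool_rot: [-1.064, 1.57, 0.483]
contact_force: [-0.7, -0.4, -0.3]
opening: 0.0776
time: 21.82
tool_pos: [0.4602, 0.0489, 0.4427]
tool_rot: [-1.587, 1.563, -0.039]
contact_force: [0.2, 0.4, -0.1]
opening: 0.0918
[[0.005, -1.0, 0.024, 0.461], [-0.0, 0.024, 1.0, 0.049], [-1.0, -0.005, -0.0, 0.441], [0.0, 0.0, 0.0, 1.0]] [{'xy': [276.4, 240.1], 'conf': 0.59}]
[277 254]
```

View pics/c9.png

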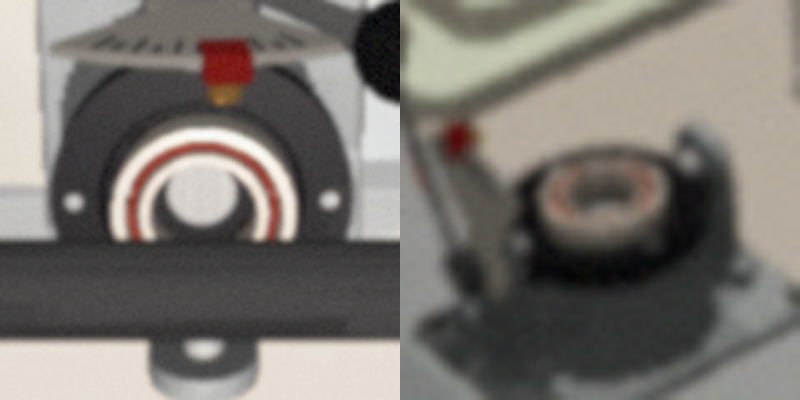

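It looks flat and in the pocket. I'll confirm it's home with light presses on the far and near rims; the top should be at TCP z of about 0.264.

```bash
python3 -m jog '[{"fingers":1,"x":0,"y":-5,"z":0,"spin":0},{"fingers":1,"x":4,"y":-10.8,"z":0,"spin":0},{"fingers":1,"x":9,"y":-10.8,"z":0,"spin":0},{"fingers":1,"x":13,"y":-10.8,"z":0,"spin":0},{"fingers":1,"x":15,"y":-10.8,"z":0,"spin":0}]' 15; python3 -m jog '[{"fingers":1,"x":0,"y":0,"z":0,"spin":0},{"fingers":1,"x":0,"y":0,"z":0,"spin":0},{"fingers":1,"x":0,"y":0,"z":0,"spin":0},{"fingers":1,"x":1.3,"y":0,"z":0,"spin":0},{"fingers":1,"x":2.2,"y":0,"z":0,"spin":0}]'; for i in 1 2 ; do :; done; python3 -m jog '[{"fingers":1,"x":0.2,"y":0,"z":0,"spin":0},{"fingers":1,"x":0.2,"y":0,"z":0,"spin":0}]'; python3 -m jog '[{"fingers":1,"x":0.2,"y":0,"z":0,"spin":0},{"fingers":1,"x":0.2,"y":0,"z":0,"spin":0}]'; python3 -m jog '[{"fingers":1,"x":0.1,"y":0,"z":0,"spin":0},{"fingers":1,"x":0.1,"y":0,"z":0,"spin":0}]'
```

```text
time: 22.6
tool_pos: [0.5693, 0.046, 0.2835]
tool_rot: [1.525, 1.563, 3.072]
contact_force: [-0.6, 0.9, -0.4]
opening: 0.0463
time: 23.22
tool_pos: [0.5694, 0.0461, 0.2661]
tool_rot: [1.215, 1.571, 2.762]
contact_force: [-0.6, -0.4, 18.2]
opening: 0.0004
time: 23.48
tool_pos: [0.5694, 0.0461, 0.2661]
tool_rot: [-1.631, 1.57, -0.083]
contact_force: [-4.2, -0.7, 13.6]
opening: 0.0003
time: 23.72
tool_pos: [0.5695, 0.0461, 0.2659]
tool_rot: [-1.672, 1.569, -0.125]
contact_force: [-9.2, 0.1, 26.7]
opening: 0.0007
time: 23.98
tool_pos: [0.5694, 0.0462, 0.2659]
tool_rot: [-1.667, 1.568, -0.12]
contact_force: [-10.7, 0.0, 33.6]
opening: 0.0007
```

```bash
python3 -m jog '[{"fingers":1,"x":-1.5,"y":0,"z":0,"spin":0},{"fingers":1,"x":-1.5,"y":5,"z":0,"spin":0},{"fingers":1,"x":-1.5,"y":5,"z":0,"spin":0},{"fingers":1,"x":-0.7,"y":5,"z":0,"spin":0},{"fingers":1,"x":-0.5,"y":5,"z":0,"spin":0}]' ; python3 -m jog '[{"fingers":1,"x":0.2,"y":0,"z":0,"spin":0},{"fingers":1,"x":0.2,"y":0,"z":0,"spin":0}]'; python3 -m jog '[{"fingers":1,"x":0.1,"y":0,"z":0,"spin":0},{"fingers":1,"x":0.1,"y":0,"z":0,"spin":0}]';  python3 -m jog '[{"fingers":1,"x":-2.5,"y":0,"z":0,"spin":0},{"fingers":1,"x":-2.5,"y":-2.5,"z":4,"spin":0},{"fingers":1,"x":-2.5,"y":-2.5,"z":5.5,"spin":0},{"fingers":1,"x":-1,"y":-2.5,"z":5.5,"spin":0},{"fingers":1,"x":0.3,"y":-2.5,"z":5.5,"spin":0}]'; python3 -m jog '[{"fingers":1,"x":0.2,"y":0,"z":0,"spin":0},{"fingers":1,"x":0.2,"y":0,"z":0,"spin":0}]'; python3 -m jog '[{"fingers":1,"x":0.2,"y":0,"z":0,"spin":0},{"fingers":1,"x":0.2,"y":0,"z":0,"spin":0}]'
```

```text
time: 24.6
tool_pos: [0.5204, 0.0472, 0.2661]
tool_rot: [-1.117, 1.571, 0.43]
contact_force: [-4.4, -0.6, 14.0]
opening: 0.0004
time: 24.85
tool_pos: [0.5203, 0.0472, 0.2661]
tool_rot: [-1.639, 1.57, -0.092]
contact_force: [-6.5, 0.5, 17.0]
opening: 0.0007
time: 25.1
tool_pos: [0.5202, 0.0472, 0.266]
tool_rot: [-1.685, 1.569, -0.138]
contact_force: [-8.4, 0.9, 23.3]
opening: 0.0006
time: 25.72
tool_pos: [0.5453, 0.1011, 0.2588]
tool_rot: [1.742, 1.568, -2.994]
contact_force: [-0.2, 0.5, -0.4]
opening: 0.0006
time: 25.98
tool_pos: [0.5459, 0.101, 0.2583]
tool_rot: [1.637, 1.57, -3.1]
contact_force: [0.1, -0.8, 0.1]
opening: 0.0005
time: 26.22
tool_pos: [0.546, 0.1015, 0.2569]
tool_rot: [-1.379, 1.57, 0.168]
contact_force: [-0.2, -1.3, -0.5]
opening: 0.0002
```

```bash
python3 -m jog '[{"fingers":1,"x":0.1,"y":0,"z":0,"spin":0},{"fingers":1,"x":0.1,"y":0,"z":0,"spin":0},{"fingers":1,"x":0.1,"y":0,"z":0,"spin":0}]'; python3 -m jog '[{"fingers":1,"x":0.1,"y":0,"z":0,"spin":0},{"fingers":1,"x":0.1,"y":0,"z":0,"spin":0}]'; python3 -m jog '[{"fingers":1,"x":0.1,"y":0,"z":0,"spin":0},{"fingers":1,"x":0.1,"y":0,"z":0,"spin":0}]'
```

```text
time: 26.6
tool_pos: [0.546, 0.1017, 0.2558]
tool_rot: [-1.135, 1.571, 0.412]
contact_force: [-0.2, -0.4, 1.1]
opening: 0.0008
time: 26.85
tool_pos: [0.546, 0.1017, 0.2548]
tool_rot: [-1.03, 1.57, 0.517]
contact_force: [-0.2, -0.6, 1.3]
opening: 0.0004
time: 27.1
tool_pos: [0.546, 0.1018, 0.2541]
tool_rot: [-1.152, 1.57, 0.395]
contact_force: [-0.6, 0.7, 3.9]
opening: 0.0003
```

The near and far rims are equally high, so it is flat front to back. But the disc probe suggests the bearing stands about 2 mm too high. That probe was at the disc's edge, so I'll repeat it further in.

```bash
python3 -m jog '[{"fingers":1,"x":-1.5,"y":0,"z":0,"spin":0},{"fingers":1,"x":-1.5,"y":0,"z":-1.1,"spin":0},{"fingers":1,"x":-0.3,"y":0,"z":-1.1,"spin":0},{"fingers":1,"x":-0.3,"y":0,"z":-1.1,"spin":0}]';python3 -m jog '[{"fingers":1,"x":0.1,"y":0,"z":0,"spin":0},{"fingers":1,"x":0.1,"y":0,"z":0,"spin":0}]'; python3 -m jog '[{"fingers":1,"x":0.1,"y":0,"z":0,"spin":0},{"fingers":1,"x":0.1,"y":0,"z":0,"spin":0}]'; python3 -m jog '[{"fingers":1,"x":0.1,"y":0,"z":0,"spin":0},{"fingers":1,"x":0.1,"y":0,"z":0,"spin":0}]'; python3 -m jog '[{"fingers":1,"x":0.1,"y":0,"z":0,"spin":0},{"fingers":1,"x":0.1,"y":0,"z":0,"spin":0}]'
```

```text
time: 27.6
tool_pos: [0.546, 0.09, 0.2572]
tool_rot: [-1.924, 1.569, -0.378]
contact_force: [-1.5, -2.1, 10.8]
opening: 0.0007
time: 27.85
tool_pos: [0.546, 0.09, 0.2571]
tool_rot: [-1.93, 1.568, -0.383]
contact_force: [-3.3, -3.3, 17.9]
opening: 0.0006
time: 28.1
tool_pos: [0.5459, 0.09, 0.257]
tool_rot: [-1.892, 1.568, -0.345]
contact_force: [-6.5, -2.9, 25.6]
opening: 0.0
time: 28.35
tool_pos: [0.5459, 0.09, 0.257]
tool_rot: [-1.847, 1.567, -0.3]
contact_force: [-8.0, -3.9, 31.7]
opening: 0.0005
time: 28.6
tool_pos: [0.5458, 0.09, 0.2569]
tool_rot: [-1.816, 1.567, -0.269]
contact_force: [-11.1, -4.2, 40.0]
opening: 0.0004
```

Disc at 0.2572, bearing at 0.2661: it stands 8.9 mm proud, so it is fully home and the earlier probe had slipped off the disc's edge. Back off and refine the clip angle from three pictures.

```bash
python3 -m jog '[{"fingers":1,"x":-3,"y":0,"z":0,"spin":0},{"fingers":1,"x":-8,"y":2,"z":0,"spin":0},{"fingers":1,"x":-13,"y":5,"z":0,"spin":0},{"fingers":0,"x":-17,"y":8,"z":0,"spin":0},{"fingers":0,"x":-17,"y":8,"z":0,"spin":0}]'; python3 -m jog '[{"fingers":0,"x":0,"y":0,"z":-4,"spin":0},{"fingers":0,"x":0,"y":0,"z":-4,"spin":0},{"fingers":0,"x":0,"y":0,"z":-4,"spin":0},{"fingers":0,"x":0,"y":0,"z":-4,"spin":0}]'
cat > clip.py <<'E'
from h import *
import sys
c=np.array([.5434,.046]);yw=np.radians(-1.35);ex=np.array([np.cos(yw),np.sin(yw)]);e=np.array([-ex[1],ex[0]])
def pt(sx,r,L): return [*(c+ex*sx+e*r*np.sin(L)),.079+r*np.cos(L)]
p,K,V=cam('wrist');save(p,sys.argv[1]);im=p['color']
hsv=cv2.cvtColor(im,cv2.COLOR_RGB2HSV)
m=((hsv[...,0]<8)|(hsv[...,0]>172))&(hsv[...,1]>130)&(hsv[...,2]>80);m[240:]=0
b=((im.max(2)<40)).astype(np.uint8);b[240:]=0
n,l,st,ce=cv2.connectedComponentsWithStats(m.astype(np.uint8))
for i in range(1,n):
    if st[i,4]>30:
        print('red',ce[i].round(1),st[i]); u=(st[i,0]+(st[i,2]-1)/2)
        ts=np.arange(0,.9,.005)
        print('tilt',ts[np.argmin([abs(proj(K,V,[pt(-.07,.0745,np.radians(25)-t)])[0,0]-u) for t in ts])])
pk=proj(K,V,[pt(-.082,.115,np.radians(25)-t) for t in (0,.3,.35)]);print('pred knob',pk.round(1).tolist())
cs=cv2.HoughCircles(cv2.GaussianBlur(cv2.cvtColor(im,cv2.COLOR_RGB2GRAY),(5,5),0),cv2.HOUGH_GRADIENT,1,40,param1=80,param2=18,minRadius=12,maxRadius=30)
print('circles',cs[0][:5].round(1).tolist() if cs is not None else None)
print(tool().round(4)[:3,3])
E
python3 clip.py w10.png
```

```text
time: 29.22
tool_pos: [0.4647, 0.0926, 0.4249]
tool_rot: [-1.48, 1.566, 0.067]
contact_force: [-0.5, 0.6, -0.4]
opening: 0.0159
time: 29.72
tool_pos: [0.465, 0.0531, 0.4219]
tool_rot: [1.292, 1.569, 2.839]
contact_force: [0.3, -0.5, -0.3]
opening: 0.056
red [280.1 214.3] [271 207  19  16 256]
tilt 0.335
pred knob [[344.3, 211.0], [293.7, 215.5], [284.4, 215.8]]
circles [[343.5, 209.5, 19.600000381469727], [275.5, 265.5, 29.399999618530273], [245.5, 228.5, 20.399999618530273], [366.5, 397.5, 23.100000381469727]]
[0.4649 0.0531 0.4221]
```

```bash
python3 -m jog '[{"fingers":0,"x":0,"y":0.2,"z":3,"spin":0},{"fingers":0,"x":0,"y":0.2,"z":4.4,"spin":0},{"fingers":0,"x":3,"y":0.2,"z":4.4,"spin":0},{"fingers":0,"x":6,"y":0.2,"z":4.4,"spin":0},{"fingers":0,"x":8,"y":0.2,"z":4.4,"spin":0}]' 15; python3 -m jog '[{"fingers":1,"x":0,"y":0,"z":0,"spin":0},{"fingers":1,"x":0,"y":0,"z":0,"spin":0},{"fingers":1,"x":0,"y":0,"z":0,"spin":0},{"fingers":1,"x":0,"y":0,"z":0,"spin":0},{"fingers":1,"x":0,"y":0,"z":0,"spin":0}]' 15; python3 -m jog '[{"fingers":1,"x":0,"y":0,"z":0,"spin":0},{"fingers":1,"x":0,"y":0,"z":0,"spin":0},{"fingers":1,"x":0,"y":0,"z":0,"spin":0},{"fingers":1,"x":0,"y":0,"z":0,"spin":0},{"fingers":1,"x":0,"y":0,"z":0,"spin":0}]' 15; python3 -m jog '[{"fingers":1,"x":-0.2,"y":0,"z":-0.5,"spin":0},{"fingers":1,"x":-0.43,"y":0,"z":-1.07,"spin":0},{"fingers":1,"x":-0.6,"y":0,"z":-1.6,"spin":0},{"fingers":1,"x":-0.76,"y":0,"z":-2.17,"spin":0},{"fingers":1,"x":-0.88,"y":0,"z":-2.75,"spin":0}]'; python3 -m jog '[{"fingers":1,"x":-0.09,"y":0,"z":-0.5,"spin":0},{"fingers":1,"x":-0.14,"y":0,"z":-0.95,"spin":0},{"fingers":1,"x":-0.14,"y":0,"z":-0.95,"spin":0},{"fingers":1,"x":-0.14,"y":0,"z":-0.95,"spin":0}]'
```

```text
time: 30.4
tool_pos: [0.4636, 0.097, 0.3414]
tool_rot: [1.77, 1.57, -2.965]
contact_force: [-0.2, 0.2, 1.1]
opening: 0.0917
time: 31.02
tool_pos: [0.4638, 0.0966, 0.3431]
tool_rot: [-1.409, 1.57, 0.138]
contact_force: [-0.3, 0.5, 0.1]
opening: 0.0464
time: 31.65
tool_pos: [0.4638, 0.0959, 0.3427]
tool_rot: [3.058, 1.569, -1.678]
contact_force: [-0.1, -5.6, 1.1]
opening: 0.0252
time: 32.28
tool_pos: [0.4631, 0.0694, 0.3525]
tool_rot: [-0.537, 1.568, 1.009]
contact_force: [-2.0, 5.6, 7.0]
opening: 0.0248
time: 32.78
tool_pos: [0.4629, 0.0596, 0.3539]
tool_rot: [-1.014, 1.569, 0.533]
contact_force: [-1.4, 2.6, 6.2]
opening: 0.0249
```

```bash
python3 -m jog '[{"fingers":0,"x":0,"y":0,"z":0,"spin":0},{"fingers":0,"x":0,"y":0,"z":0,"spin":0},{"fingers":0,"x":0,"y":0,"z":0,"spin":0},{"fingers":0,"x":0,"y":0,"z":0,"spin":0},{"fingers":0,"x":0,"y":0,"z":0,"spin":0}]' ; python3 -m jog '[{"fingers":0,"x":-4,"y":0,"z":0,"spin":0},{"fingers":0,"x":-7,"y":-1,"z":-1,"spin":0},{"fingers":0,"x":-7,"y":-3,"z":-1,"spin":0},{"fingers":0,"x":-7,"y":-5,"z":-1,"spin":0},{"fingers":0,"x":-7,"y":-5,"z":-1,"spin":0}]'; python3 clip.py w11.png; python3 -c "
import cv2
i=cv2.imread('pics/w11.png')[90:240,180:380];cv2.imwrite('pics/c11.png',cv2.resize(i,None,fx=4,fy=4,interpolation=2))"
```

```text
time: 33.4
tool_pos: [0.4629, 0.0596, 0.3528]
tool_rot: [1.449, 1.571, 2.996]
contact_force: [0.1, 0.3, -0.6]
opening: 0.0698
time: 34.02
tool_pos: [0.5133, 0.0483, 0.4225]
tool_rot: [1.58, 1.571, 3.127]
contact_force: [1.0, 0.6, 0.1]
opening: 0.0918
red [279.7 152.5] [277 149   8   7  32]
tilt 0.385
red [295.7 227.5] [286 209  15  31  66]
tilt 0.265
pred knob [[354.0, 134.2], [300.9, 135.4], [291.2, 135.5]]
circles [[272.5, 218.5, 28.200000762939453], [295.5, 136.5, 22.700000762939453], [475.5, 231.5, 23.799999237060547], [74.5, 297.5, 18.0]]
[0.5126 0.0484 0.4225]
```

View pics/c11.png

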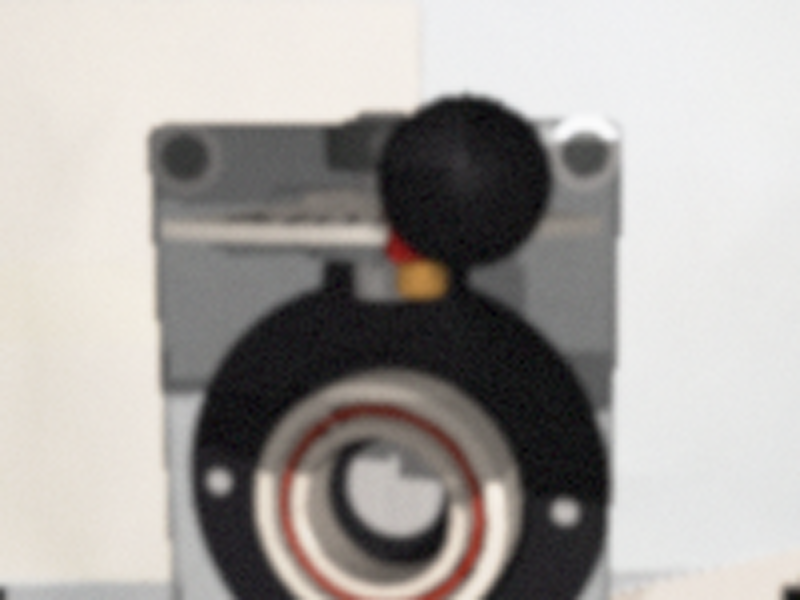

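```bash
python3 -m jog '[{"fingers":0,"x":0,"y":-4,"z":0,"spin":0},{"fingers":0,"x":0,"y":-6,"z":0,"spin":0},{"fingers":0,"x":0,"y":-6,"z":0,"spin":0},{"fingers":0,"x":0,"y":-6,"z":0,"spin":0}]'; python3 clip.py w12.png; python3 -c "
import cv2
i=cv2.imread('pics/w12.png')[20:170,180:380];cv2.imwrite('pics/c12.png',cv2.resize(i,None,fx=4,fy=4,interpolation=2))"
```

```text
time: 34.58
tool_pos: [0.5717, 0.0471, 0.4228]
tool_rot: [1.486, 1.57, 3.034]
contact_force: [-0.9, -0.2, 0.1]
opening: 0.0918
red [285.2  60.9] [276  53  20  16 263]
tilt 0.335
red [281.6 152.1] [251 128  50  55 209]
tilt 0.425
pred knob [[359.1, 30.3], [302.3, 26.5], [291.8, 26.2]]
circles [[275.5, 154.5, 29.399999618530273], [295.5, 26.5, 24.299999237060547], [358.5, 324.5, 22.399999618530273], [291.5, 323.5, 13.800000190734863], [472.5, 265.5, 14.100000381469727]]
[0.5717 0.0471 0.423 ]
```

View pics/c12.png

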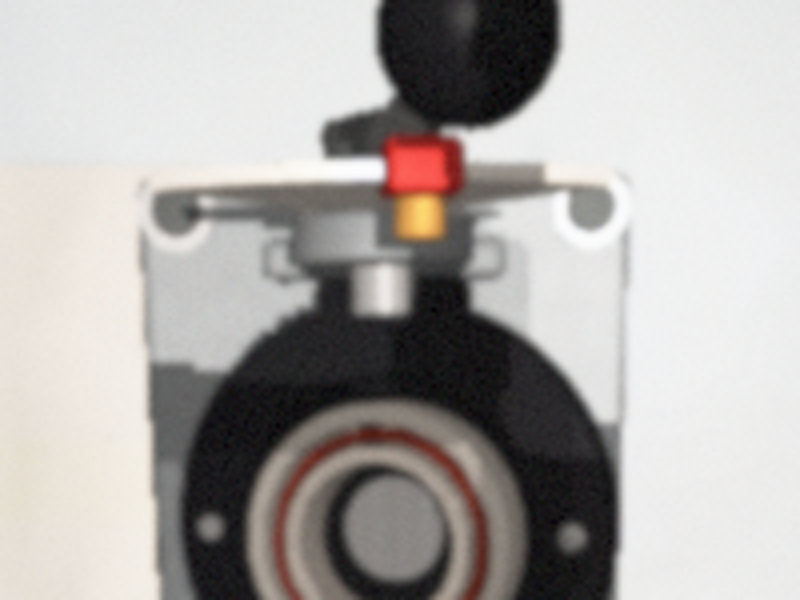

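```bash
python3 -c "
from cell import robot
print(robot.hand_in())"
```

```text
the job is handed in; nothing more can be done
None
```

The job is done and handed in at about 35 s of the 72 s allowed. No verdict was reported.

**What I did:**
- I gripped the knob and pushed the lever left until it met its stop at 14 N. The knob was then where it should be with the table level.
- I took the red-caged bearing from the right slot, tipped it flat on the work surface and gripped it again across its rim. I lowered it into the nest and let go.
- I then gripped the knob again, brought the lever to the red clip and released it.

**Last checks:**
- **Bearing:** its near and far rims were equally high and it stood 8.9 mm above the disc (9 mm expected), so it was fully home. In the last picture it still looks seated after the tilt.
- **Lever:** the pictures put it at 0.324 rad and the arm's own travel at about 0.331. The clip reads 0.335, or about 0.33 by eye in the last crop, so they agree within about 0.01 rad.
- **Clear of everything:** the fingers were open and touching nothing at hand-in.

**What disagreed or went wrong:**
- My first probe of the disc suggested the bearing stood about 2 mm too high. It had slipped off the disc's edge, and a second probe further in gave the 8.9 mm.
- During that second probe the fingertips pressed the disc with 40.0 N, right at the 40 N limit set for the arm and gripper body.
- I viewed 14 pictures, four over the budget of 10.
- I did not check the plain rings, caliper, syringe, loupe and dish again at the end. I never reached for any of them.

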